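# Lock a shelf-stop post into its keyhole and tug-test it

## Robot

A 6-joint arm with a two-finger parallel gripper is mounted at the origin on the work surface. World frame = base frame: x ahead of the robot, y to its left, z up, the work surface at z = 0. Lengths are in m, angles in rad, forces in N, time in s.
With the tool pointing down it reaches from about 0.35 to 0.775 m from the base axis. Payload 5.5 kg.
Tool frame: the origin (TCP) lies midway between the tips of the shut fingers; the grasp point (between the pads) lies grip_point_offset behind it (grip_point_offset is the distance from the TCP to the grasp point, in m); z points along the fingers, y is the direction in which the jaws open and shut (so a half turn about z gives the same grasp; the last joint's range is limited). The gripper opens to 85 mm and grips with 20 to 120 N. Pads are 22 mm wide; open, the fingers measure 114 mm over their backs; the gripper's body (76 mm by 85 mm) begins 54 mm behind the grasp point. The pads swing forward as they close: fully open they stand 13 mm farther back than shut.
Start: joints at [1.043, 0.313, 0.046, 1.304, 0, 1.431], TCP at [0.217, 0.532, 0.231] pointing down, gripper open.
Joint ranges: [-2.76, 2.76], [-0.86, 1.69], [-1.03, 1.26], [-2.2, 2.34], [-1.47, 1.5], [-3.14, 3.14]. Speed limits (rad/s): [2.57, 2.57, 3.14, 3.14, 3.14, 3.14].

## Interface

Orientations are given as a unit quaternion [w, x, y, z].
In Python, from workcell import * gives the robot as it stands.
- The arm moves only by the tool send_rows, never from a script. Its argument "series" is one flat list of numbers, 7 for each row, row after row: the shift along the tool's x, y, z in cm, then the turn, a rotation vector about the tool's x, y, z in degrees, then the opening, from 0 (shut) to 1 (fully open). A call has 1 to 10 rows; each row is the pose to reach, as a shift and turn from the pose commanded when the call began, along the tool's axes at that moment; what a row does not reach only later rows make up. A row lasts 1/12 s, in which the tool goes at most 41.7 mm and 7.16 degrees, less where a joint would pass 70% of its speed; a pose out of reach is approached as far as the arm can. A call with a gripper value outside its range is refused whole. The fingers move at their own pace and stop on an object; "newtons" is the grip in N (left out, the last holds). Time passes only in rows, so rows that repeat a pose let the fingers close. It gives the time, the measured TCP pose, the force and the opening at its end, in the units of the state.
- get_state(): the state, without advancing time (a new reading comes with each control period).
- read_camera(name): name is "scene" or "top"; returns the picture (384x512x3 uint8, blue, green, red); there is no depth.
- camera_info(name): a dict with "K" (3x3 intrinsics, pixels), "xyz" and "attitude" of the camera in the world. Camera axes: x right, y down, z forward; pixel columns grow to the right and rows downward; lengths in m; the calibration is good to about 2 mm. A picture is of the moment at which its call begins. camera_info takes no time and is no camera call.
- hand_in(): hands the job in, once; it reports no verdict.
Trained networks look in the newest picture that a camera, given by its name, has taken for a name from the list of things; names that differ only in an ending like _2 or _b are one class to them, and where a whole thing is asked for, a point or a joint stands for the part that bears it (a point fixed in the world has none). Each returns a list of dicts, best first, with "p" (0 to 1); they miss things now and then, are a little off and sometimes report something else, mostly with a low value. They report only what shows in the picture. A call takes as long as a camera call. They do not tell look-alikes from the thing itself.
- silhouettes(camera, label): "pixels" (384x512 bool, what is visible of it) and "box" ([left, top, width, height] in pixels, round what is visible of it).
The state is a dict: "clock": time; "joint_pos": joint angles; "qvel": joint speeds; "tau": joint torques, N m; "tcp_pos": TCP position; "orientation": TCP orientation; "wrist_force": force on the tool from outside, world axes, zero at the start; "ft_torque": the same for the moment, N m; "finger_gap": finger opening in m.
Only numpy, scipy, OpenCV 4.12 (cv2) and the standard library are available. Lean on these libraries where they do the work, as an engineer would, in place of code of your own. Each camera call takes 0.05 s, during which the arm holds its last target. There are 200 camera calls.

## Task

Fit the loose tall flanged stop post into the free keyhole of the grey shelf deck: foot down through the square window, then slid along the slot until it is fully home. Then prove that it is retained: pull it straight up with about 12 newtons (9 to 18 will do) and hold that pull steadily for a second, never loading post and deck against each other with 30 newtons or more. Let the post down, leave it home and upright in the slot, and leave everything else where it is.

Things in the scene. Friction and masses are not known exactly. Their poses are not given: they have to be found in the camera images.
- post: The loose stop post, 70 mm tall, round, standing upright; 0.11 to 0.23 kg. Origin at the centre of its underside, z up. From below: steel foot flange 26 mm dia (z 0 to 5 mm), neck 9 mm dia (z 5 to 18.5), collar 38 mm dia (z 18.5 to 22.5), black plastic grip 24 mm dia (z 22.5 to 66; grip here), cap 28 mm dia (to 70). The collar sits on the deck, the flange catches below it
- panel: Fixed grey steel shelf deck, 200 mm (x) by 220 (y), top at 45, sheet 5 thick, rigid, hollow below. Origin under its centre, z up. Two equal keyholes: a 32 mm square window leading towards panel +x through a taper (21 to 13 mm wide, 8 long) into a 13 mm slot. The free one is at y = +55 mm; the one at y = -55 already holds a fixed post like the loose one
- entry (a point): Centre of the free keyhole's square window, level with the deck's top. Axes as the panel's
- seat (a point): The post's axis when it is fully home, its neck against the closed end of the free slot; level with the deck's top, 36 mm along panel +x from entry. Axes as the panel's. With the collar resting on the deck the post's origin is 18.5 mm below this point
- catch: Steel catch under the free slot, hidden by the deck; origin at seat. The foot flange slides below its two strips and bears on them when the post is pulled up. Their height is not known: the post has 2 to 7.5 mm of free lift above collar-on-deck before the flange meets them, then they hold rigidly. A post lifted too far does not slide in under them
- plain_post: Bystander: a shorter stop post without neck, 42 mm tall: straight foot 26 mm dia, collar 38 mm, grip only 16 mm dia; its place on the bench and the tall post's may be swapped. Origin under its centre
- washer: Bystander: steel washer 28 mm dia, 5 mm thick, flat on the bench between the two posts. Origin under its centre
- tape: Bystander: roll of paper tape 90 mm dia, 30 mm high, lying flat. Origin under its centre
- carton_a: Bystander: white medicine carton 60 x 120 x 50 mm. Origin under its centre
- carton_b: Bystander: white medicine carton 50 x 90 x 70 mm. Origin under its centre
- jar: Bystander: white jar 56 mm dia, 90 mm high. Origin under its centre
- driver: Bystander: screwdriver lying on the bench near the robot. Origin under its middle
There are look-alikes about, which are no part of the job. What is meant by the post is not purple, and is the smaller of those in its own colour.

How it is judged:
By the outcome, as a careful person would: the job done as asked, in the order asked, and still so for the second after the job is handed in, with the robot touching nothing.
It also fails if it takes over 70 s, if anything falls off the work surface, if the arm or the gripper's body presses on something with over 40 N, if the wrist force passes 120 N, or if a joint passes its speed limit or range.

## Working session

There is one attempt and no reset: what is moved stays moved. The work goes in short steps, Python scripts to look and compute and a tool call to move; the robot and the scene stay as the last step left them, time stands still between calls to the robot, and variables do not carry over. Pictures are saved under pics/ and viewed, about 8 in all and at most 12, crops included, and the job is handed in when it is done.

Besides the shell and the picture viewer there is one more tool, called after ">>>" in YAML: its name, and indented under it one key for each argument. send_rows: Moves the arm, as the interface text tells. Its arguments: {"type":"object","properties":{"series":{"type":"array"},"newtons":{"type":"number"}},"required":["series"]}

```bash
ls; mkdir -p pics
python3 - <<'E'
from workcell import *
import cv2,numpy as np
np.set_printoptions(precision=4,suppress=True)
s=get_state()
for k in s: print(k,s[k])
try: print(grip_point_offset)
except Exception as e: print(e)
for c in("scene","top"):
    i=camera_info(c);print(c,i)
    cv2.imwrite(f"pics/{c}0.png",read_camera(c))
    for l in("post","panel","plain_post","washer","entry","seat"):
        try:
            for d in silhouettes(c,l): print(c,l,round(d["p"],2),d["box"])
        except Exception as e: print(c,l,e)
E
```

```text
pics
clock 0.0
joint_pos [ 1.0434  0.314   0.0449  1.3036 -0.      1.4312]
qvel [-0.0005 -0.0004  0.0008  0.0008 -0.0008 -0.0001]
tau [ -0.0002 -48.0628  29.8533   0.0193   0.      -0.    ]
tcp_pos [0.2172 0.5318 0.2304]
orientation [-0.0003  0.1927  0.9813 -0.0009]
wrist_force [-0.1101 -0.3214  0.2421]
ft_torque [ 0.0059 -0.0286  0.0114]
finger_gap 0.08537787228685646
0.0187
scene {'K': array([[377.2467,   0.    , 259.6362],
       [  0.    , 377.2467, 190.5616],
       [  0.    ,   0.    ,   1.    ]]), 'xyz': array([1.0222, 0.635 , 0.7219]), 'attitude': array([-0.1455,  0.307 ,  0.8554, -0.391 ])}
scene post 0.93 [143.0, 139.2, 21.4, 35.6]
scene post 0.64 [183.7, 154.0, 10.8, 24.5]
scene post 0.46 [204.7, 159.7, 13.3, 23.2]
scene panel 0.92 [207.5, 189.7, 115.4, 95.3]
scene washer 0.71 [326.2, 287.1, 63.5, 54.7]
scene entry 0.78 [208.9, 188.8, 112.9, 92.5]
scene seat 0.9 [204.9, 187.7, 117.8, 95.0]
top {'K': array([[396.2363,   0.    , 253.0306],
       [  0.    , 396.2363, 193.7385],
       [  0.    ,   0.    ,   1.    ]]), 'xyz': array([0.3987, 0.0319, 1.117 ]), 'attitude': array([-0.0409,  0.7148, -0.6968,  0.0421])}
top post 0.63 [303.7, 173.4, 14.6, 12.2]
top post 0.61 [358.0, 134.2, 23.1, 21.9]
top post 0.5 [329.7, 165.7, 17.4, 13.5]
top panel 0.71 [173.7, 133.7, 90.1, 78.8]
top plain_post 0.69 [328.1, 217.6, 13.8, 9.8]
top washer 0.6 [352.2, 195.0, 7.1, -3.6]
top entry 0.8 [173.7, 132.5, 88.8, 78.5]
top seat 0.68 [173.5, 133.4, 82.7, 82.9]
```

Run:
```python
import cv2
a=cv2.imread("pics/scene0.png")
cv2.imwrite("pics/s1.png",cv2.resize(a[110:300,110:350],None,fx=3.2,fy=3.1,interpolation=cv2.INTER_CUBIC))
b=cv2.imread("pics/top0.png");cv2.imwrite("pics/t1.png",cv2.resize(b[110:260,150:400],None,fx=3.2,fy=3.2,interpolation=cv2.INTER_CUBIC))
```

```text
(no output)
```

View pics/scene0.png

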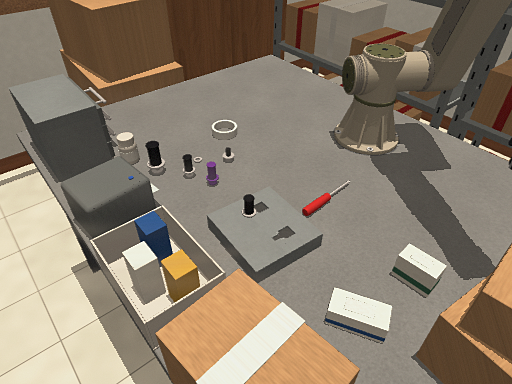

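View pics/s1.png

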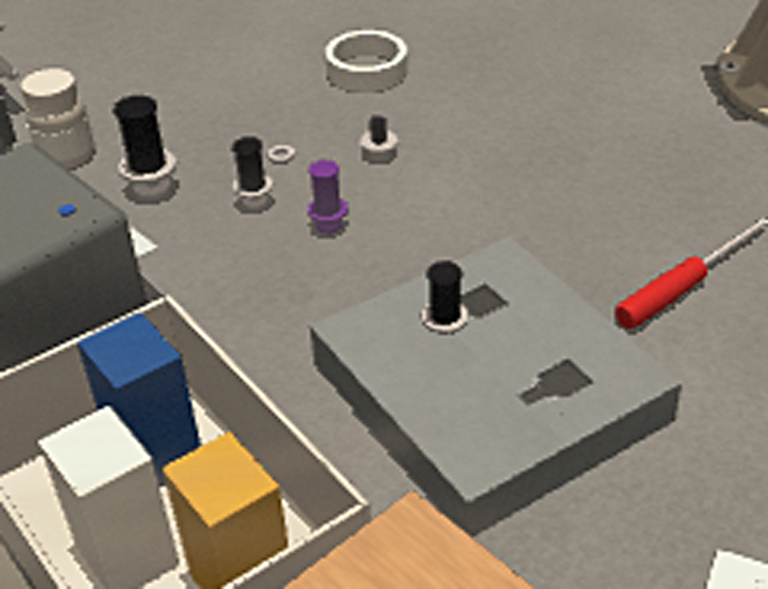

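View pics/t1.png

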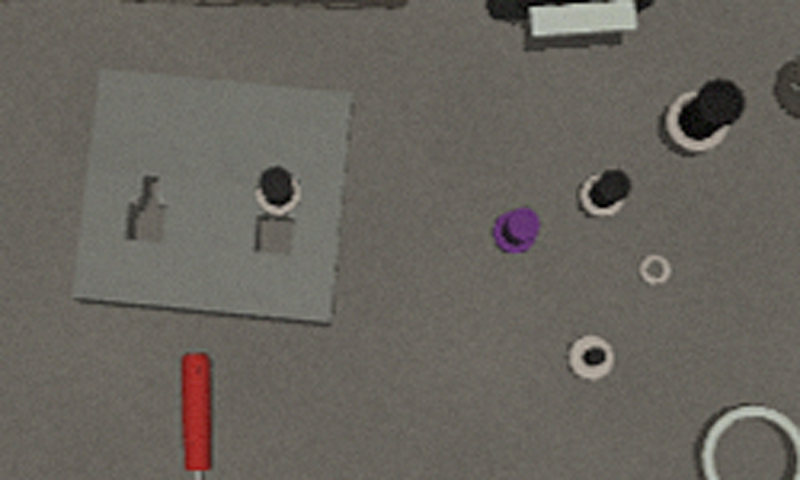

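The target is the smaller black post, at scene (188,163) and top (340,170). The bigger black one at scene (154,155) and the purple one at (212,172) are look-alikes. The free keyhole is the left one in the top view, at about (196,178).

```bash
cat > h.py <<'E'
from workcell import *
import cv2,numpy as np
from scipy.spatial.transform import Rotation as Ro
from scipy.optimize import minimize
np.set_printoptions(precision=4,suppress=True)
C={c:camera_info(c) for c in("scene","top")}
def proj(c,P):
    i=C[c];q=i["attitude"];R=Ro.from_quat([q[1],q[2],q[3],q[0]]).as_matrix()
    p=(np.atleast_2d(P)-i["xyz"])@R@i["K"].T
    return p[:,:2]/p[:,2:]
def invp(c,uv,z):
    i=C[c];q=i["attitude"];R=Ro.from_quat([q[1],q[2],q[3],q[0]]).as_matrix()
    d=R@np.linalg.solve(i["K"],[uv[0],uv[1],1.]);return i["xyz"]+d*(z-i["xyz"][2])/d[2]
def cyl(c,x,y,z0,z1,r):
    t=np.linspace(0,2*np.pi,32,endpoint=False);o=np.ones(32)
    P=np.vstack([np.c_[x+r*np.cos(t),y+r*np.sin(t),o*z] for z in(z0,z1)])
    return cv2.convexHull(proj(c,P).astype(np.float32))
S=[(0,5,13),(5,18.5,4.5),(18.5,22.5,19),(22.5,66,12),(66,70,14)]
def render(c,x,y,z=0,parts=S):
    m=np.zeros((384,512),np.float32)
    k=4;M=np.zeros((384*k,512*k),np.uint8)
    for a,b,r in parts: cv2.fillConvexPoly(M,np.round((cyl(c,x,y,z+a/1e3,z+b/1e3,r/1e3)+.5)*k-.5).astype(int),255)
    return cv2.resize(M,(512,384),interpolation=cv2.INTER_AREA)/255.
def fitdark(c,img,x0,y0,z=0):
    "fit black grip (z 22.5..70) to picture darkness"
    u,v=proj(c,[[x0,y0,z+.046]])[0];u,v=int(u),int(v);h=16
    sl=np.s_[max(v-h,0):v+h,max(u-h,0):u+h]
    g=img[sl].max(2).astype(float);bg=np.median(g)
    d=np.clip((bg-g)/(bg-25),0,1);d=np.where(d>.5,d,d*d*2)
    f=lambda p:((render(c,p[0],p[1],z,S[3:])[sl]-d)**2).sum()
    r=minimize(f,[x0,y0],method="Nelder-Mead",options=dict(initial_simplex=[[x0,y0],[x0+.006,y0],[x0,y0+.006]],xatol=1e-4,fatol=1e-3))
    return r.x,r.fun
def gradimg(img):
    g=cv2.cvtColor(img,cv2.COLOR_BGR2GRAY).astype(np.float32)
    g=cv2.GaussianBlur(g,(0,0),.8);return cv2.Sobel(g,5,1,0)/8,cv2.Sobel(g,5,0,1)/8
def pan(p,L):
    c,s=np.cos(p[2]),np.sin(p[2]);L=np.array(L)
    return np.c_[p[0]+c*L[:,0]-s*L[:,1],p[1]+s*L[:,0]+c*L[:,1],L[:,2]]
t=np.linspace(0.03,.97,80)[:,None]
def seg(a,b): return np.array(a)*(1-t)+np.array(b)*t
k=.045
def segs():
    o=[]
    q=[(-.1,-.11,k),(.1,-.11,k),(.1,.11,k),(-.1,.11,k)]
    o+=[seg(q[i],q[(i+1)%4]) for i in range(4)]
    ex=0  # entry x filled later
    return o
def holes(ex):
    o=[]
    for y in(.055,-.055):
        w=[(ex-.016,y-.016,k),(ex-.016,y+.016,k),(ex+.016,y+.016,k),(ex+.016,y-.016,k)]
        o+=[seg(w[0],w[1]),seg(w[1],w[2]),seg(w[3],w[0])]
    return o
def escore(c,G,P):
    uv=proj(c,P).astype(np.float32);d=uv[-1]-uv[0];n=np.array([-d[1],d[0]])/np.hypot(*d)
    s=[cv2.remap(g,uv[:,0],uv[:,1],cv2.INTER_LINEAR)[:,0] if 0 else cv2.remap(g,uv[:,:1].copy(),uv[:,1:].copy(),cv2.INTER_LINEAR)[:,0] for g in G]
    return abs((s[0]*n[0]+s[1]*n[1]).mean())
def fitpanel(cams,imgs,p0):
    G={c:gradimg(imgs[c]) for c in cams}
    f=lambda p:-sum(np.sqrt(escore(c,G[c],pan(p,s))) for c in cams for s in segs()+holes(p[3]))
    best=None
    for dy in(-.003,0,.003):
        for dx in(-.003,0,.003):
            q=np.array(p0)+[dx,dy,0,0]
            r=minimize(f,q,method="Nelder-Mead",options=dict(initial_simplex=np.vstack([q]+[q+e for e in np.diag([.004,.004,.02,.004])]),xatol=5e-5,fatol=1e-4,maxiter=600))
            if best is None or r.fun<best.fun: best=r
    return best.x,best.fun
E
cat > m.py <<'E'
from h import *
im={c:cv2.imread(f"pics/{c}0.png") for c in C}
print("bigger black/others z=0",{n:invp("top",uv,.02)[:2] for n,uv in dict(big=(367,148),washer=(354.6,194),purple=(311,182),plain=(334.5,221.5)).items()})
x0=invp("top",(340,169),.05)
for c in C: print(c,"post",fitdark(c,im[c],x0[0],x0[1]))
# panel init from corners in top crop
q=[np.array(invp("top",(150+a/3.2,110+b/3.2),.045)) for a,b in((103,72),(352,92),(330,322),(75,299))]
ctr=sum(q)/4;yaw=np.arctan2(*(q[0]-q[3])[1::-1])
p0=[ctr[0],ctr[1],yaw,-.02]
print("init",np.array(p0))
for cs in(["top"],["scene"],["top","scene"]):
    p,f=fitpanel(cs,im,p0);print(cs,p,np.degrees(p[2]),f)
    pts=pan(p,[(p[3],.055,k),(p[3]+.036,.055,k),(p[3]+.036,-.055,k)]);print(pts[:,:2])
    if len(cs)==1: print("fixed post",fitdark(cs[0],im[cs[0]],*pts[2,:2],z=.0265))
for c in C:
    for s in segs()+holes(p[3]):
        for uv in proj(c,pan(p,s))[::79]: pass
        a=proj(c,pan(p,s));cv2.line(im[c],tuple(int(v*16+8) for v in a[0]),tuple(int(v*16+8) for v in a[-1]),(0,0,255),1,0,4)
    pp=fitdark(c,cv2.imread(f"pics/{c}0.png"),x0[0],x0[1])[0]
    e=render(c,*pp);cs,_=cv2.findContours((e>.5).astype(np.uint8),0,1);cv2.drawContours(im[c],cs,-1,(0,255,0),1)
a=cv2.resize(im["scene"][130:290,150:350],(400*8//8,320),interpolation=1);b=cv2.resize(im["top"][110:270,170:370],(400,320),interpolation=1)
cv2.imwrite("pics/o1.png",np.hstack([a,b]))
E
python3 m.py
```

```text
bigger black/others z=0 {'big': array([ 0.6666, -0.2873]), 'washer': array([ 0.5346, -0.2515]), 'purple': array([ 0.5653, -0.1296]), 'plain': array([ 0.4565, -0.1956])}
scene post (array([ 0.6012, -0.2001]), np.float64(11.761205700708114))
top post (array([ 0.5995, -0.2042]), np.float64(11.556445660509224))
init [ 0.5855  0.1316 -0.0736 -0.02  ]
['top'] [ 0.5882  0.1346 -0.069  -0.0306] -3.9553461969320494 -29.482730865478516
[[0.5615 0.1915]
 [0.5974 0.189 ]
 [0.5898 0.0793]]
fixed post (array([0.589 , 0.0789]), np.float64(16.17842671835585))
['scene'] [ 0.5883  0.1363 -0.0727 -0.0298] -4.16575344877361 -44.735137939453125
[[0.5627 0.1933]
 [0.5986 0.1907]
 [0.5906 0.0809]]
fixed post (array([0.5912, 0.0816]), np.float64(31.59553940801894))
['top', 'scene'] [ 0.5883  0.135  -0.0716 -0.0301] -4.101038189924989 -73.60385131835938
[[0.5622 0.192 ]
 [0.5981 0.1895]
 [0.5903 0.0798]]
```

```bash
cat > go.py <<'E'
import sys;from h import *
s=get_state();q=s["orientation"];R=Ro.from_quat([q[1],q[2],q[3],q[0]])
x,y,z=map(float,sys.argv[1:4])
print("tcp",np.array(s["tcp_pos"]),"shift cm",100*R.inv().apply(np.array([x,y,z])-s["tcp_pos"]))
Rd=Ro.from_matrix(np.array([[-np.cos(a:=-.0716),-np.sin(a),0],[-np.sin(a),np.cos(a),0],[0,0,-1]]).T)
print("turn deg",np.degrees((R.inv()*Rd).as_rotvec()),"R",R.as_matrix()[:,1],"F",np.array(s["wrist_force"]),s["finger_gap"],s["clock"])
E
python3 go.py .6 -.202 .16
```

```text
tcp [0.2175 0.5323 0.2314] shift cm [-63.1826 -53.5172   7.1271]
turn deg [  0.0103   0.0021 -18.1169] R [0.3782 0.9257 0.0002] F [ 0.4979 -0.0186  0.167 ] 0.08540599610566466 0.7
```

View pics/o1.png

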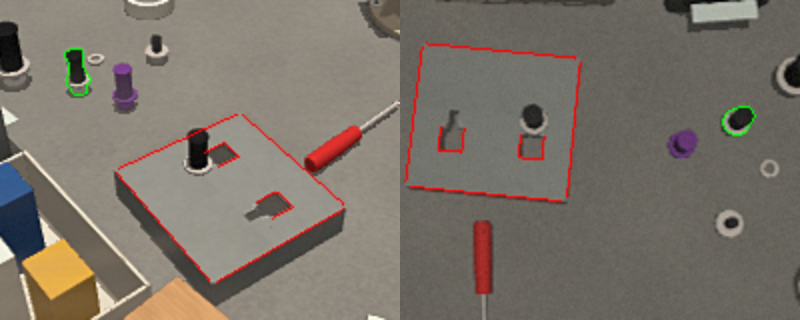

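Overlays fit the panel edges, both windows and the target post in both views.

>>> send_rows:
  series: [-3,-2.5,0,0,0,-4,0.65,-6,-5,0,0,0,-8,0.65,-9,-7.5,0,0,0,-12,0.65,-12,-10,0,0,0,-16,0.65,-15,-12.5,0,0,0,-18.1,0.65,-18,-15.2,0,0,0,-18.1,0.65,-21,-17.8,0,0,0,-18.1,0.65,-24,-20.3,0,0,0,-18.1,0.65,-27,-22.9,0,0,0,-18.1,0.65,-30,-25.4,0,0,0,-18.1,0.65]
  newtons: 40

```text
clock: 1.53
tcp_pos: [0.3996, 0.1819, 0.2317]
orientation: [0.0, 0.036, 0.999, 0.0]
wrist_force: [0.1, 1.3, 0.4]
finger_gap: 0.0556
```

```bash
python3 go.py .6 -.202 .16
```

```text
tcp [0.3996 0.1819 0.2317] shift cm [-22.7366 -36.8626   7.1716]
turn deg [ 0.0223  0.0511 -0.0059] R [0.0716 0.9974 0.0004] F [0.0931 1.3335 0.3701] 0.055639972387278774 1.5333
```

>>> send_rows:
  series: [-2.1,-3.4,0,0,0,0,0.65,-4.2,-6.8,0,0,0,0,0.65,-6.3,-10.2,0,0,0,0,0.65,-8.4,-13.6,0,0,0,0,0.65,-10.5,-17,0,0,0,0,0.65,-12.6,-20.4,0,0,0,0,0.65,-14.7,-23.8,0,0,0,0,0.65,-16.8,-27.2,1,0,0,0,0.65,-18.9,-30.6,2,0,0,0,0.65,-21,-34,3,0,0,0,0.65]

```text
clock: 2.37
tcp_pos: [0.585, -0.1726, 0.2012]
orientation: [0.001, 0.036, 0.999, -0.0]
wrist_force: [0.3, 0.2, -0.1]
finger_gap: 0.0555
```

>>> send_rows:
  series: [-1.0,-1.6,2,0,0,0,0.65,-1.7,-2.9,3.5,0,0,0,0.65,-1.7,-2.9,4.2,0,0,0,0.65,-1.7,-2.9,4.2,0,0,0,0.65,-1.7,-2.9,4.2,0,0,0,0.65]

```text
clock: 2.78
tcp_pos: [0.5984, -0.1998, 0.1591]
orientation: [-0.001, 0.036, 0.999, 0.0]
wrist_force: [0.4, -0.2, 0.9]
finger_gap: 0.0551
```

```bash
python3 go.py .6 -.202 .0275
python3 - <<'E'
from h import *
im={c:read_camera(c) for c in C}
for c in C: cv2.imwrite(f"pics/{c}1.png",im[c])
u=[int(v) for v in proj("scene",[[.6,-.202,.08]])[0]];w=[int(v) for v in proj("top",[[.6,-.202,.08]])[0]]
cr=lambda a,u:cv2.resize(a[max(u[1]-45,0):max(u[1]-45,0)+90,u[0]-45:u[0]+45],(400,400),interpolation=2)
cv2.imwrite("pics/g1.png",np.hstack([cr(im["scene"],u),cr(im["top"],w)]))
E
```

```text
tcp [ 0.5984 -0.1998  0.1591] shift cm [-0.1911 -0.22   13.163 ]
turn deg [ 0.0525 -0.0756 -0.0013] R [0.0716 0.9974 0.0009] F [ 0.4121 -0.2273  0.889 ] 0.05513160342701041 2.7833
```

View pics/g1.png

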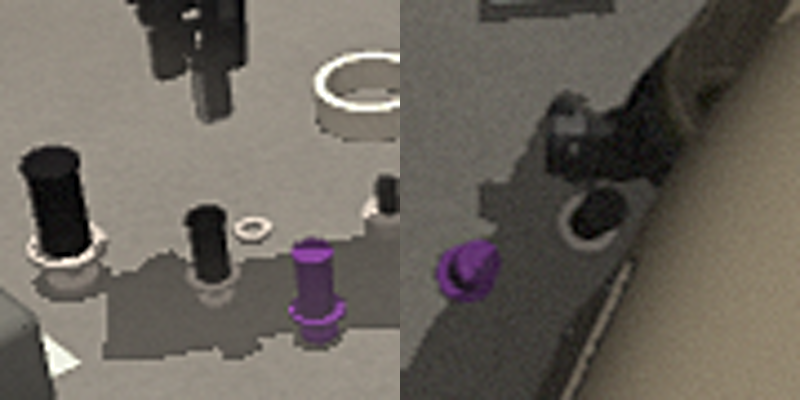

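The fingers are above the target post, which stands clear of its neighbours. I'm descending and gripping.

>>> send_rows:
  series: [-0.2,-0.2,2,0,0,0,0.65,-0.2,-0.2,4.5,0,0,0,0.65,-0.2,-0.2,7,0,0,0,0.65,-0.2,-0.2,9,0,0,0,0.65,-0.2,-0.2,11,0,0,0,0.65,-0.2,-0.2,12.5,0,0,0,0.65,-0.2,-0.2,13.2,0,0,0,0.65,-0.2,-0.2,13.2,0,0,0,0.65,-0.2,-0.2,13.2,0,0,0,0.65]

```text
clock: 3.63
tcp_pos: [0.6015, -0.2024, 0.0285]
orientation: [0.001, 0.036, 0.999, -0.0]
wrist_force: [0.9, 0.9, 0.2]
finger_gap: 0.0555
```

>>> send_rows:
  series: [0,0,0,0,0,0,0.4,0,0,0,0,0,0,0.3,0,0,0,0,0,0,0.2,0,0,0,0,0,0,0.1,0,0,0,0,0,0,0.1,0,0,0,0,0,0,0.1,0,0,0,0,0,0,0.1,0,0,0,0,0,0,0.1]
  newtons: 50

```text
clock: 4.3
tcp_pos: [0.6019, -0.2031, 0.0288]
orientation: [0.001, 0.036, 0.999, -0.0]
wrist_force: [-0.1, 0.7, 6.6]
finger_gap: 0.0238
```

```bash
python3 go.py .6 -.202 .0275
python3 - <<'E'
from h import *
im={c:read_camera(c) for c in C}
for c in C: cv2.imwrite(f"pics/{c}2.png",im[c])
u=[int(v) for v in proj("scene",[[.6,-.202,.05]])[0]];w=[int(v) for v in proj("top",[[.6,-.202,.05]])[0]]
cr=lambda a,u:cv2.resize(a[u[1]-30:u[1]+30,u[0]-30:u[0]+30],(400,400),interpolation=2)
cv2.imwrite("pics/g2.png",np.hstack([cr(im["scene"],u),cr(im["top"],w)]))
E
```

```text
tcp [ 0.6019 -0.2031  0.0288] shift cm [0.2004 0.0917 0.1299]
turn deg [-0.0295  0.1464 -0.0144] R [ 0.0718  0.9974 -0.0005] F [-0.1113  0.6915  6.6144] 0.02379611817413164 4.3
```

>>> send_rows:
  series: [0,0,-0.5,0,0,0,0.1,0,0,-2,0,0,0,0.1,0,0,-4.5,0,0,0,0.1,0,0,-7.5,0,0,0,0.1,0,0,-10.5,0,0,0,0.1,0,0,-12.5,0,0,0,0.1,0,0,-13.2,0,0,0,0.1,0,0,-13.2,0,0,0,0.1]

```text
clock: 5.07
tcp_pos: [0.6019, -0.2033, 0.1614]
orientation: [0.002, 0.036, 0.999, -0.001]
wrist_force: [0.5, 0.1, -1.9]
finger_gap: 0.0235
```

```bash
python3 go.py .562 .192 .16
```

```text
tcp [ 0.6019 -0.2033  0.1614] shift cm [ 6.8237 39.1415  0.0605]
turn deg [-0.08    0.1984 -0.0192] R [ 0.0719  0.9974 -0.0014] F [ 0.5404  0.0916 -1.8529] 0.023466137541083093 5.0667
```

>>> send_rows:
  series: [0.2,1,0,0,0,0,0.1,0.5,3,0,0,0,0,0.1,1,6,0,0,0,0,0.1,1.6,9.5,0,0,0,0,0.1,2.2,13,0,0,0,0,0.1,2.8,16.5,0,0,0,0,0.1,3.4,20,0,0,0,0,0.1,4,23.5,0,0,0,0,0.1,4.6,27,0,0,0,0,0.1,5.2,30.5,0,0,0,0,0.1]

```text
clock: 5.9
tcp_pos: [0.5683, 0.1074, 0.1566]
orientation: [-0.002, 0.036, 0.999, -0.0]
wrist_force: [1.7, -0.0, -0.9]
finger_gap: 0.023
```

>>> send_rows:
  series: [0.6,3,0,0,0,0,0.1,1.1,6,0,0,0,0,0.1,1.5,8,0,0,0,0,0.1,1.6,8.6,0,0,0,0,0.1,1.6,8.6,0,0,0,0,0.1,1.6,8.6,0,0,0,0,0.1,1.6,8.6,0,0,0,0,0.1]

```text
clock: 6.48
tcp_pos: [0.5606, 0.1912, 0.1583]
orientation: [-0.001, 0.036, 0.999, -0.0]
wrist_force: [0.8, 0.0, -1.6]
finger_gap: 0.0227
```

```bash
python3 go.py .562 .192 .16
python3 - <<'E'
from h import *
im={c:read_camera(c) for c in C}
for c in C: cv2.imwrite(f"pics/{c}3.png",im[c])
u=[int(v) for v in proj("scene",[[.57,.19,.1]])[0]];w=[int(v) for v in proj("top",[[.57,.19,.1]])[0]]
print(u,w)
cr=lambda a,u:cv2.resize(a[u[1]-40:u[1]+40,u[0]-40:u[0]+40],(400,400),interpolation=2)
cv2.imwrite("pics/g3.png",np.hstack([cr(im["scene"],u),cr(im["top"],w)]))
E
```

```text
tcp [0.5606 0.1912 0.1583] shift cm [-0.1302  0.0942 -0.1722]
turn deg [-0.0458 -0.097  -0.0698] R [ 0.0728  0.9973 -0.0008] F [ 0.7873  0.0403 -1.6313] 0.022743676272513703 6.4833
[284, 216] [192, 172]
```

View pics/g3.png

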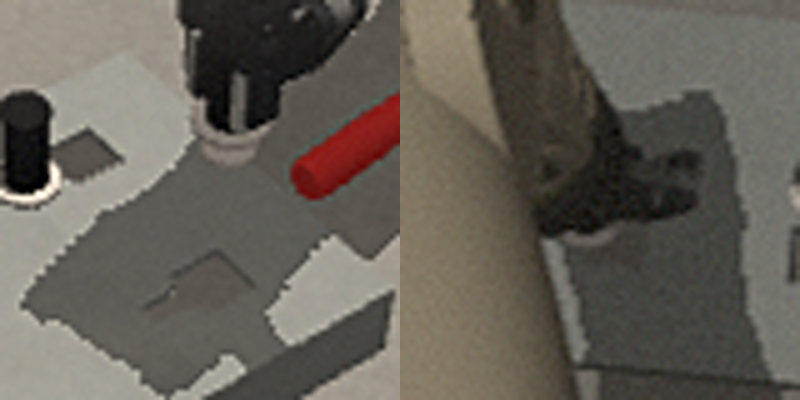

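```bash
cat > rel.py <<'E'
from h import *
import sys
s=get_state();x,y,z=s["tcp_pos"];z-=.0288
im=cv2.imread(sys.argv[1])
print("pred center",x,y,z)
u,v=[int(a) for a in proj("scene",[[x,y,z+.01]])[0]]
for P,n in((cyl("scene",x,y,z,z+.005,.013),"flange"),(cyl("scene",x,y,z+.0185,z+.0225,.019),"collar")):
    P=P[:,0];print(n,"pred l,r,top,bot",P[:,0].min(),P[:,0].max(),P[:,1].min(),P[:,1].max())
print("cols",u-13,"rows",v-13);print(im[v-13:v+12,u-13:u+14].mean(2).astype(int))
E
python3 rel.py pics/scene3.png
```

```text
pred center 0.5611638733385758 0.19086575941605652 0.13009512726637878
flange pred l,r,top,bot 282.48627 293.93234 200.12775 209.38835
collar pred l,r,top,bot 280.2412 297.11755 192.7464 205.22066
cols 275 rows 189
[[143 144 142 145 150 125  73  70  31  27  28  23  21  22  21  21  25  25
   31  29  26  27  24  24  26  27  24]
 [147 143 143 145 152 158  79  72  33  28  22  24  21  18  17  32  55  23
   17  26  28  29  39  27  24  23  28]
 [149 141 146 144 151 158 111  58  30  19  21  16  22  24  17  52  91  79
   45  28  26  25  28  25  28  23  13]
 [156 152 145 147 145 152  92  55  23  24  21  23  21  16  16  46  89  98
   48  27  24  25  24  20  20  14  89]
 [156 156 150 150 151 155  90  51  24  17  22  18  25  21  10  67  87  96
   46  20  19  28  31  24  18  89  94]
 [157 157 157 152 147 147 137  58  12  14  15  18  19  16  10  69  91  95
   44  21  26  22  27  21  17  68  88]
 [157 156 156 160 153 144 155 122  52  72  24  18  11  15  10  68  88  95
   44  24  20  26  26  26  14  86  89]
 [156 157 156 159 158 156 152 158 138 141  62  18  19  15  12  66  88  96
   38  18  22  25  2
[... 1240 characters left out ...]
  85  83  81  79  83]
 [161 161 163 170 102  85  88  92  88  88  83  83 104 102 121 117 113 111
   91  82  82  84  83  85  83  83  85]
 [162 165 169 178  98  86  92  91  91  90  89  88  89  96  95  93  94  87
   89  91  87  81  82  84  82  85  87]
 [164 170  98  87  88  90  92  92  89  88  90  91  88  88  86  90  90  91
   91  91  91  89  83  84  85  81  86]
 [171 101  84  88  92  91  89  92  93  92  89  88  91  90  89  92  91  89
   92  91  92  90  91  83  83  84  86]
 [102  85  90  87  92  92  89  91  93  90  92  88  90  91  90  90  90  91
   90  87  91  92  88  91  84  82  83]
 [ 84  87  87  92  90  90  90  92  92  89  88  90  90  91  90  91  92  91
   91  87  89  87  93  91  95  85  85]]
```

Run:
```python
from h import *
P=np.array([.5612,.1909,.1345]);b=proj("scene",P)
J=np.array([(proj("scene",P+e)-b)[0]/.001 for e in np.eye(3)*.001]).T
print(J/1000,"px/mm"); print("dxy",np.linalg.solve(J[:,:2],[.87,-.65]), "xz only", np.linalg.solve(J[:,[0,2]],[.87,-.65]))
```

```text
[[-0.3192  0.2978  0.0254]
 [ 0.1871  0.2296 -0.3204]] px/mm
dxy [-0.003  -0.0003] xz only [-0.0027  0.0005]
```

```bash
python3 go.py .5655 .193 .088;python3 go.py .5655 .193 .088
```

```text
tcp [0.5612 0.1909 0.1589] shift cm [-0.4212  0.2472  7.0892]
turn deg [-0.0199 -0.0362 -0.1195] R [ 0.0736  0.9973 -0.0003] F [ 0.0943 -0.8033 -0.8168] 0.023433334179369242 6.5833
tcp [0.5612 0.1909 0.1589] shift cm [-0.4212  0.2472  7.0892]
turn deg [-0.0199 -0.0362 -0.1195] R [ 0.0736  0.9973 -0.0003] F [ 0.0943 -0.8033 -0.8168] 0.023433334179369242 6.5833
```

Gap readings are just noisy, so the grip is holding.

>>> send_rows:
  series: [-0.2,0.1,1,0,0,0,0.1,-0.4,0.25,3,0,0,0,0.1,-0.4,0.25,5,0,0,0,0.1,-0.4,0.25,6.6,0,0,0,0.1,-0.4,0.25,7.0,0,0,0,0.1,-0.4,0.25,7.0,0,0,0,0.1,-0.4,0.25,7.0,0,0,0,0.1,-0.4,0.25,7.0,0,0,0,0.1]

```text
clock: 7.25
tcp_pos: [0.5663, 0.1943, 0.0904]
orientation: [0.001, 0.036, 0.999, 0.0]
wrist_force: [0.4, 0.3, -1.1]
finger_gap: 0.0228
```

```bash
python3 - <<'E'
from h import *
im={c:read_camera(c) for c in C}
for c in C: cv2.imwrite(f"pics/{c}4.png",im[c])
x,y,z=get_state()["tcp_pos"]
for c in C:
  p=(.5627,.1933) if c=="scene" else(.5615,.1915)
  print(proj(c,[[*p,.045]]))
cr=lambda a,u:cv2.resize(a[u[1]-30:u[1]+30,u[0]-30:u[0]+30],(480,480),interpolation=0)
u=[int(v) for v in proj("scene",[[x,y,z-.02]])[0]];w=[int(v) for v in proj("top",[[x,y,z-.02]])[0]];print(u,w)
cv2.imwrite("pics/g4.png",cv2.resize(np.hstack([cr(im["scene"],u),cr(im["top"],w)]),(800,400)))
E
python3 rel.py pics/scene4.png; python3 go.py .5655 .193 .088
```

```text
[[286.3298 231.8102]]
[[194.9756 179.0363]]
[286, 225] [192, 175]
pred center 0.5663533544796072 0.19445518676462284 0.06181847665980441
flange pred l,r,top,bot 280.53094 291.4615 222.68199 231.94139
collar pred l,r,top,bot 278.36023 294.47168 215.79594 228.38612
cols 273 rows 212
[[163 165 167 178 103  51  84  59  23  16  13  17  11  12  11  24  22  18
   26  21  19  26  19  24  21  23  18]
 [160 170  98  89  88  70  87  60  21  11  15   8  12  10  17  14  23  24
   24  20  19  21  24  25  24  18  23]
 [168 100  83  89  92  94  92  42  16  20  17  17  13   9  12  68  22  20
   23  24  25  15  26  21  25  18  25]
 [100  81  89  90  92  93  93  40  17  17  15  12  18   9  28  95  59  21
   19  19  17  25  14  23  22  19  18]
 [ 81  90  89  89  93  90  89  41  19  21   9  14  13  11  27  89  96  63
   28  17  17  22  24  20  13  15   8]
 [ 90  91  89  89  90  93  92  38   9  15  12   5  13  11  25  86  95  64
   26  21  21  23  20  20  11  49  98]
 [ 92  90  90  93  92  92  93  55  10  39  12  14  15   7  30  87  93  61
   22  19  22  23  21  11  99 102  96]
 [ 90  90  90  91  90  92  
[... 1483 characters left out ...]
  86  86  81  85  91  87  84  83
   85  84  69  69  91  92  90  91  90]
 [ 93  90  91  93  94  65  81  84  81  86  85  84  83  83  82  85  84  81
   83  85  88  72  83  93  92  92  91]
 [ 92  93  96  95  71 111  86  82  82  86  86  84  87  86  86  87  85  85
   84  88  87  93  93  94  94  92  93]
 [ 95  94  83  66  73  95  86  84  85  84  87  84  86  86  84  86  86  84
   87  91  93  91  95  94  90  91  89]
 [ 85  70  68  79  91  87  85  84  87  85  82  84  84  82  85  81  87  86
   91  96  93  94  93  95  92  94  92]]
tcp [0.5664 0.1945 0.0906] shift cm [ 0.0752 -0.1515  0.2616]
turn deg [ 0.0428  0.1349 -0.0283] R [0.072  0.9974 0.0007] F [ 0.0821 -0.4916 -2.8606] 0.023124104552123118 7.35
```

View pics/g4.png

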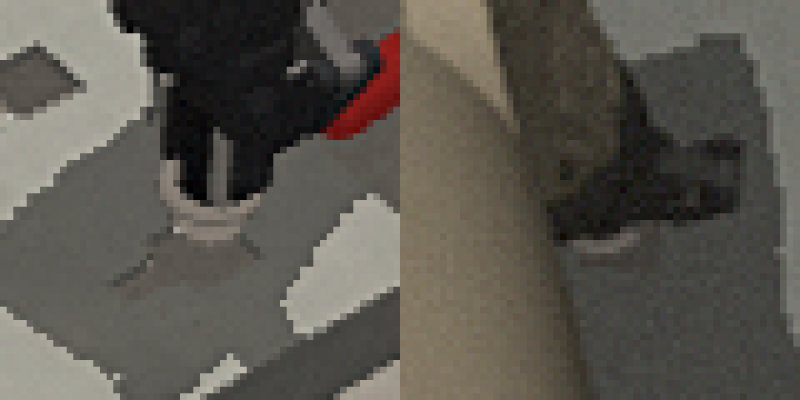

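Both views agree roughly: the foot is over the window. In the top view the collar's lower edge is at about (192,182.5) and its right end at about 198. I'll check this against the prediction.

Run:
```python
from h import *
im=cv2.imread("pics/top4.png")
for p in((.5615,.1915),(.5634,.1935)):
    P=cyl("top",*p,.0618+.0185,.0618+.0225,.019)[:,0];Q=cyl("top",*p,.0618,.0618+.005,.013)[:,0]
    print(p,P.min(0),P.max(0),Q.max(0))
print(im[176:188,182:204].mean(2).astype(int))
```

```text
(0.5615, 0.1915) [185.6492 169.6388] [200.254  184.0907] [198.9137 182.8535]
(0.5634, 0.1935) [184.9236 168.9108] [199.5281 183.3593] [198.2005 182.1354]
[[ 60  51  26  32  37  34  32  27  28  32  33  21  25  29  31  38  22  26
   22  28  37  19]
 [ 62  53  42  26  33  35  27  18  31  27  24  25  29  29  23  22  22  22
   25  22  13  29]
 [ 61  58  42  25  27  30  29  33  19  32  13  21  24  29  43  46  59  61
   48  62  58  35]
 [ 65  58  49  35  25  26  29  23  20  23  24  25  20  63  72  66  64  65
   58  73  66  61]
 [ 67  65  47  28   9  25  30  48  41  29  36  49  69  89  97  86  62  57
   59  67  72  68]
 [ 67  57  58  44  39  65  88  89  92  82  86  89  95  97  85  74  59  60
   58  62  71  66]
 [ 67  65  57  61  64  64  77  81  92  95  97 101  89  68  64  59  64  58
   64  63  70  68]
 [ 69  63  59  58  66  72  67  63  68  68  60  63  65  60  55  64  61  59
   60  70  65  74]
 [ 73  68  60  54  63  69  67  54  60  58  54  58  55  57  58  60  59  57
   63  65  70  65]
 [ 74  64  63  55  57  69  66  64  66  70  70  67  63  61  61  66  62  61
   63  64  70  69]
 [ 78  72  60  57  61  68  73  71  69  67  67  70  71  73  71  69  61  68
   70  66  63  69]
 [ 77  66  68  58  59  59  65  68  70  71  64  68  68  67  68  64  66  64
   65  71  71  69]]
```

>>> send_rows:
  series: [0.1,-0.1,0.2,0,0,0,0.1,0.2,-0.13,0.5,0,0,0,0.1,0.2,-0.13,1.0,0,0,0,0.1,0.2,-0.13,1.5,0,0,0,0.1,0.2,-0.13,1.8,0,0,0,0.1,0.2,-0.13,2.0,0,0,0,0.1,0.2,-0.13,2.0,0,0,0,0.1]

```text
clock: 7.93
tcp_pos: [0.5627, 0.1931, 0.0684]
orientation: [-0.001, 0.036, 0.999, -0.0]
wrist_force: [0.4, -0.6, -1.8]
finger_gap: 0.0232
```

>>> send_rows:
  series: [0,0,0.2,0,0,0,0.1,0,0,0.5,0,0,0,0.1,0,0,0.8,0,0,0,0.1,0,0,1.0,0,0,0,0.1,0,0,1.0,0,0,0,0.1,0,0,1.0,0,0,0,0.1]

```text
clock: 8.43
tcp_pos: [0.5631, 0.1932, 0.0591]
orientation: [-0.0, 0.036, 0.999, -0.0]
wrist_force: [0.5, -0.5, -1.0]
finger_gap: 0.0232
```

>>> send_rows:
  series: [0,0,0.1,0,0,0,0.1,0,0,0.15,0,0,0,0.1,0,0,0.15,0,0,0,0.1]

```text
clock: 8.68
tcp_pos: [0.5633, 0.1932, 0.0578]
orientation: [0.0, 0.036, 0.999, 0.0]
wrist_force: [-0.1, 0.4, -0.6]
finger_gap: 0.0233
```

>>> send_rows:
  series: [0,0,0.1,0,0,0,0.1,0,0,0.1,0,0,0,0.1,0,0,0.1,0,0,0,0.1]

```text
clock: 8.93
tcp_pos: [0.5632, 0.1932, 0.0568]
orientation: [-0.0, 0.036, 0.999, 0.0]
wrist_force: [-0.2, 0.3, -1.6]
finger_gap: 0.023
```

```bash
cat > n.py <<'E'
from h import *
import sys
for i in range(int(sys.argv[1]) if len(sys.argv)>1 else 4):
    read_camera("top");s=get_state();print(np.array(s["tcp_pos"]),np.array(s["wrist_force"]),np.array(s["ft_torque"]),s["finger_gap"],s["clock"])
E
python3 n.py
```

```text
[0.5633 0.1932 0.0568] [ 0.4179 -0.2662 -1.6505] [-0.02  -0.02   0.011] 0.023044345844350597 8.9833
[0.5632 0.1932 0.0568] [ 0.1114 -0.2211 -1.1022] [-0.0273  0.0185 -0.0262] 0.023073305429080235 9.0333
[0.5633 0.1932 0.0569] [ 0.0591  0.1941 -1.611 ] [0.0315 0.0223 0.0197] 0.0228973563415457 9.0833
[0.5633 0.1932 0.0569] [ 0.2211 -0.0651 -1.9155] [0.0013 0.002  0.0169] 0.023238114444639007 9.1333
```

>>> send_rows:
  series: [0,0,0.1,0,0,0,0.1,0,0,0.1,0,0,0,0.1,0,0,0.1,0,0,0,0.1]

```text
clock: 9.38
tcp_pos: [0.5632, 0.1932, 0.0557]
orientation: [-0.0, 0.036, 0.999, 0.0]
wrist_force: [0.3, -0.1, -2.0]
finger_gap: 0.0232
```

```bash
python3 n.py 3
```

```text
[0.5632 0.1932 0.0558] [ 0.2425  0.1274 -2.2606] [-0.0152 -0.0186  0.0177] 0.02309499214020389 9.4333
[0.5632 0.1932 0.0558] [ 0.2883 -0.1767 -1.8709] [-0.0079  0.0299  0.0251] 0.022920508511399127 9.4833
[0.5632 0.1932 0.0558] [ 0.2553 -0.1163 -1.4981] [-0.0256 -0.0039  0.0299] 0.023558945068656467 9.5333
```

>>> send_rows:
  series: [0,0,0.08,0,0,0,0.1,0,0,0.08,0,0,0,0.1]

```text
clock: 9.7
tcp_pos: [0.5634, 0.1932, 0.0553]
orientation: [0.0, 0.036, 0.999, 0.0]
wrist_force: [-1.0, -0.3, 0.0]
finger_gap: 0.0233
```

```bash
python3 n.py 3
```

```text
[0.5634 0.1932 0.0553] [-0.6271 -0.1311  1.5406] [-0.0047  0.1632 -0.0258] 0.023076113079002605 9.75
[0.5634 0.1932 0.0553] [-1.1546  0.2146  1.0497] [-0.0488  0.1456 -0.0178] 0.0229415892940672 9.8
[0.5634 0.1932 0.0553] [-0.7383  0.1098  1.4055] [-0.021   0.1201  0.024 ] 0.02301168465573649 9.85
```

Contact came at TCP z 0.0553, exactly as predicted, so the foot is through the window. I'll back off 0.6 mm and start the slide.

>>> send_rows:
  series: [0,0,-0.07,0,0,0,0.1,-0.2,0,-0.07,0,0,0,0.1,-0.5,0,-0.07,0,0,0,0.1,-0.8,0,-0.07,0,0,0,0.1,-1.1,0,-0.07,0,0,0,0.1,-1.4,0,-0.07,0,0,0,0.1,-1.6,0,-0.07,0,0,0,0.1,-1.6,0,-0.07,0,0,0,0.1]

```text
clock: 10.52
tcp_pos: [0.5799, 0.1919, 0.0556]
orientation: [0.0, 0.036, 0.999, 0.0]
wrist_force: [-0.0, 0.4, -1.9]
finger_gap: 0.0234
```

```bash
python3 n.py 3
```

```text
[0.5795 0.192  0.0556] [-0.1654  0.4256 -1.1209] [ 0.02   -0.0374 -0.0679] 0.02307233544995306 10.5667
[0.5792 0.192  0.0556] [-0.5199  0.0436 -1.6158] [-0.0294 -0.0058  0.0072] 0.02335610703272858 10.6167
[0.5791 0.192  0.0556] [-0.1578  0.463  -0.6847] [ 0.0184 -0.034   0.0108] 0.023131505363816474 10.6667
```

>>> send_rows:
  series: [-0.2,0,0,0,0,0,0.1,-0.4,0,0,0,0,0,0.1,-0.6,0,0,0,0,0,0.1,-0.8,0,0,0,0,0,0.1,-0.8,0,0,0,0,0,0.1,-0.8,0,0,0,0,0,0.1]

```text
clock: 11.17
tcp_pos: [0.5875, 0.1913, 0.0557]
orientation: [0.0, 0.036, 0.999, -0.0]
wrist_force: [0.5, -1.4, -1.3]
finger_gap: 0.0229
```

```bash
python3 n.py 3
```

```text
[0.5873 0.1914 0.0557] [-0.4141 -0.825  -2.0035] [-0.1178 -0.0537 -0.0447] 0.02283441575703832 11.2167
[0.5873 0.1914 0.0557] [-0.1883 -0.8008 -2.0613] [-0.1292  0.003  -0.0067] 0.02298233668237356 11.2667
[0.5872 0.1914 0.0557] [-0.5375 -1.2897 -1.7069] [-0.0748 -0.0311  0.0555] 0.02278609347410196 11.3167
```

A light sideways force (−1 N in y) shows the neck touching the +y wall. I'll move 1.5 mm towards −y and carry on.

>>> send_rows:
  series: [0,-0.15,0,0,0,0,0.1,0,-0.15,0,0,0,0,0.1,-0.2,-0.15,0,0,0,0,0.1,-0.4,-0.15,0,0,0,0,0.1,-0.6,-0.15,0,0,0,0,0.1,-0.6,-0.15,0,0,0,0,0.1]

```text
clock: 11.82
tcp_pos: [0.5937, 0.1895, 0.0558]
orientation: [0.0, 0.036, 0.999, 0.0]
wrist_force: [-0.9, 0.6, -2.5]
finger_gap: 0.0233
```

```bash
python3 n.py 3
```

```text
[0.5935 0.1896 0.0557] [-0.0807  0.4306 -1.3424] [-0.0229  0.0055  0.0211] 0.02304818311742338 11.8667
[0.5932 0.1895 0.0557] [ 0.0247 -0.0652 -2.1929] [-0.0103 -0.0506  0.0024] 0.023242937711152878 11.9167
[0.5931 0.1895 0.0557] [ 0.0163  0.0578 -2.0669] [-0.0143  0.0075 -0.0239] 0.02307593950567022 11.9667
```

>>> send_rows:
  series: [-0.15,0,0,0,0,0,0.1,-0.3,0,0,0,0,0,0.1,-0.4,0,0,0,0,0,0.1,-0.4,0,0,0,0,0,0.1]

```text
clock: 12.3
tcp_pos: [0.5974, 0.1893, 0.0558]
orientation: [0.0, 0.036, 0.999, 0.0]
wrist_force: [-0.3, -0.0, -1.4]
finger_gap: 0.023
```

```bash
python3 n.py 2
```

```text
[0.5972 0.1893 0.0557] [ 0.778  -0.6216 -1.1585] [-0.0252  0.0043 -0.027 ] 0.02262226150072459 12.35
[0.5971 0.1893 0.0557] [-0.425   0.2319 -0.7772] [ 0.058  -0.0319  0.0291] 0.022836387441814446 12.4
```

>>> send_rows:
  series: [-0.1,0,0,0,0,0,0.1,-0.2,0,0,0,0,0,0.1,-0.2,0,0,0,0,0,0.1]

```text
clock: 12.65
tcp_pos: [0.5993, 0.1891, 0.0558]
orientation: [0.0, 0.036, 0.999, 0.0]
wrist_force: [0.7, -0.5, -1.7]
finger_gap: 0.0233
```

```bash
python3 n.py 2
```

```text
[0.5992 0.1891 0.0557] [-0.2928  0.4451 -2.1198] [-0.0326 -0.0192 -0.0014] 0.02291366206683937 12.7
[0.5991 0.1891 0.0557] [ 0.155   0.0364 -1.6757] [ 0.0113 -0.0126  0.0008] 0.023237970674276635 12.75
```

>>> send_rows:
  series: [-0.1,0,0,0,0,0,0.1,-0.2,0,0,0,0,0,0.1,-0.2,0,0,0,0,0,0.1]

```text
clock: 13.0
tcp_pos: [0.6002, 0.189, 0.0556]
orientation: [-0.001, 0.036, 0.999, 0.0]
wrist_force: [-3.8, -0.4, 1.0]
finger_gap: 0.0231
```

```bash
python3 n.py 2
```

```text
[0.6002 0.189  0.0556] [-3.3804  0.0167  0.1175] [ 0.0591  0.7279 -0.0058] 0.02315290769283361 13.05
[0.6002 0.189  0.0555] [-3.3424  0.4917  0.2008] [0.096  0.786  0.0327] 0.023541429379967657 13.1
```

>>> send_rows:
  series: [-0.1,0,0,0,0,0,0.1,-0.1,0,0,0,0,0,0.1]

```text
clock: 13.27
tcp_pos: [0.6004, 0.189, 0.0555]
orientation: [-0.002, 0.036, 0.999, 0.0]
wrist_force: [-7.0, 0.6, 2.4]
finger_gap: 0.0233
```

```bash
python3 n.py 2
```

```text
[0.6004 0.189  0.0555] [-5.7158 -0.2383  2.2872] [0.0693 1.299  0.0494] 0.023198046519843175 13.3167
[0.6004 0.189  0.0555] [-6.5902  0.2614  1.8873] [0.0922 1.2813 0.0203] 0.023423417492188084 13.3667
```

The post is home: a stiff stop at 37 mm of travel. I'll relax the push and lift in small steps.

>>> send_rows:
  series: [0.15,0,0,0,0,0,0.1,0.15,0,-0.1,0,0,0,0.1,0.15,0,-0.2,0,0,0,0.1,0.15,0,-0.2,0,0,0,0.1]

```text
clock: 13.7
tcp_pos: [0.6002, 0.189, 0.0575]
orientation: [-0.0, 0.036, 0.999, -0.0]
wrist_force: [-2.5, 0.4, -1.8]
finger_gap: 0.0229
```

```bash
python3 n.py 2
```

```text
[0.6002 0.189  0.0575] [-3.1496  0.2891 -2.2892] [0.011  0.6776 0.0136] 0.022905778214258044 13.75
[0.6002 0.189  0.0575] [-2.6156 -0.6681 -1.9784] [ 0.0475  0.7116 -0.004 ] 0.023160126388033307 13.8
```

>>> send_rows:
  series: [0,0,-0.05,0,0,0,0.1,0,0,-0.1,0,0,0,0.1,0,0,-0.1,0,0,0,0.1]

```text
clock: 14.05
tcp_pos: [0.6002, 0.1889, 0.0585]
orientation: [-0.0, 0.036, 0.999, -0.0]
wrist_force: [-3.3, 0.1, -3.8]
finger_gap: 0.0235
```

```bash
python3 n.py 2
```

```text
[0.6002 0.1889 0.0585] [-2.4107  0.9686 -4.319 ] [ 0.0683  0.7452 -0.0127] 0.022941002528279384 14.1
[0.6002 0.189  0.0585] [-3.3814  0.0918 -4.0151] [ 0.0402  0.7662 -0.0241] 0.02338342534266314 14.15
```

>>> send_rows:
  series: [0,0,-0.05,0,0,0,0.1,0,0,-0.05,0,0,0,0.1]

```text
clock: 14.32
tcp_pos: [0.6002, 0.189, 0.059]
orientation: [-0.0, 0.036, 0.999, -0.0]
wrist_force: [-3.5, -0.9, -4.6]
finger_gap: 0.0234
```

```bash
python3 n.py 2
```

```text
[0.6002 0.189  0.059 ] [-3.8745  1.0298 -4.8593] [ 0.0735  0.8428 -0.0023] 0.02305106888095883 14.3667
[0.6002 0.189  0.059 ] [-4.3674 -0.439  -5.295 ] [0.0316 0.7602 0.0581] 0.023426732507775598 14.4167
```

>>> send_rows:
  series: [0,0,-0.05,0,0,0,0.1,0,0,-0.05,0,0,0,0.1]

```text
clock: 14.58
tcp_pos: [0.6002, 0.189, 0.0591]
orientation: [-0.0, 0.036, 0.999, -0.0]
wrist_force: [-2.7, -0.5, -8.2]
finger_gap: 0.0231
```

```bash
python3 n.py 2
```

```text
[0.6002 0.1889 0.0591] [ -2.8363   0.4488 -10.1106] [ 0.0613  0.6105 -0.0006] 0.0228817223787892 14.6333
[0.6002 0.1889 0.059 ] [-3.6026  0.1782 -9.211 ] [0.0866 0.5461 0.0401] 0.02296891791136511 14.6833
```

>>> send_rows:
  series: [0,0,-0.05,0,0,0,0.1,0,0,-0.05,0,0,0,0.1]

```text
clock: 14.85
tcp_pos: [0.6001, 0.1889, 0.0591]
orientation: [-0.001, 0.036, 0.999, -0.0]
wrist_force: [-1.3, 0.3, -14.3]
finger_gap: 0.0229
```

```bash
python3 n.py 3
```

```text
[0.6001 0.1889 0.0591] [ -0.8823   1.1367 -15.7376] [ 0.2447  0.1037 -0.0179] 0.02266082564949794 14.9
[0.6001 0.1889 0.0591] [ -0.9713   0.753  -16.8609] [ 0.2307  0.0858 -0.0347] 0.02330841898556069 14.95
[0.6001 0.1889 0.0591] [ -1.4585   0.8691 -17.7804] [0.251  0.0837 0.0199] 0.023170894776628502 15.0
```

>>> send_rows:
  series: [0,0,0.04,0,0,0,0.1,0,0,0.04,0,0,0,0.1]

```text
clock: 15.17
tcp_pos: [0.6001, 0.1889, 0.0591]
orientation: [-0.001, 0.036, 0.999, -0.0]
wrist_force: [-1.1, 0.6, -19.3]
finger_gap: 0.023
```

```bash
python3 n.py 3
```

```text
[0.6001 0.1889 0.0591] [ -0.3111   0.8985 -19.351 ] [ 0.1659  0.1429 -0.0716] 0.02345614272753354 15.2167
[0.6001 0.1889 0.0591] [ -0.7447   0.0557 -19.2568] [ 0.2098  0.1512 -0.0712] 0.023336524905832778 15.2667
[0.6001 0.189  0.0591] [ -0.333    0.7535 -20.5868] [0.1981 0.1224 0.0453] 0.02285626061848793 15.3167
```

>>> send_rows:
  series: [0,0,0.08,0,0,0,0.1,0,0,0.08,0,0,0,0.1]

```text
clock: 15.48
tcp_pos: [0.6002, 0.189, 0.0591]
orientation: [-0.0, 0.036, 0.999, -0.0]
wrist_force: [-3.3, 0.1, -15.3]
finger_gap: 0.0231
```

```bash
python3 n.py 2
```

```text
[0.6002 0.1889 0.0591] [ -2.5398   0.774  -15.7165] [0.1156 0.6284 0.0073] 0.023253480213359046 15.5333
[0.6002 0.1889 0.0591] [ -3.1189  -0.1496 -15.5782] [ 0.0709  0.667  -0.0835] 0.023269866436903628 15.5833
```

>>> send_rows:
  series: [0,0,0.01,0,0,0,0.1,0,0,0.01,0,0,0,0.1,0,0,0.01,0,0,0,0.1,0,0,0.01,0,0,0,0.1]

```text
clock: 15.92
tcp_pos: [0.6002, 0.189, 0.0591]
orientation: [-0.0, 0.036, 0.999, -0.0]
wrist_force: [-4.4, -0.1, -13.4]
finger_gap: 0.0233
```

>>> send_rows:
  series: [0,0,0,0,0,0,0.1,0,0,0,0,0,0,0.1,0,0,0,0,0,0,0.1,0,0,0,0,0,0,0.1]

```text
clock: 16.25
tcp_pos: [0.6003, 0.189, 0.0591]
orientation: [-0.0, 0.036, 0.999, -0.0]
wrist_force: [-4.7, 0.2, -11.8]
finger_gap: 0.0232
```

>>> send_rows:
  series: [0,0,0,0,0,0,0.1,0,0,0,0,0,0,0.1,0,0,0,0,0,0,0.1,0,0,0,0,0,0,0.1]

```text
clock: 16.58
tcp_pos: [0.6003, 0.189, 0.0591]
orientation: [-0.0, 0.036, 0.999, -0.0]
wrist_force: [-5.7, -0.5, -11.9]
finger_gap: 0.0231
```

>>> send_rows:
  series: [0,0,0,0,0,0,0.1,0,0,0,0,0,0,0.1,0,0,0,0,0,0,0.1,0,0,0,0,0,0,0.1]

```text
clock: 16.92
tcp_pos: [0.6003, 0.189, 0.0591]
orientation: [-0.0, 0.036, 0.999, -0.0]
wrist_force: [-4.9, -0.1, -11.3]
finger_gap: 0.023
```

>>> send_rows:
  series: [0.03,0,-0.025,0,0,0,0.1,0.03,0,-0.025,0,0,0,0.1,0.03,0,-0.02,0,0,0,0.1]

```text
clock: 17.17
tcp_pos: [0.6002, 0.1889, 0.0591]
orientation: [0.0, 0.036, 0.999, -0.0]
wrist_force: [-3.9, -0.1, -13.7]
finger_gap: 0.0229
```

>>> send_rows:
  series: [0,0,0,0,0,0,0.1,0,0,0,0,0,0,0.1,0,0,0,0,0,0,0.1]

```text
clock: 17.42
tcp_pos: [0.6002, 0.189, 0.0591]
orientation: [0.0, 0.036, 0.999, -0.0]
wrist_force: [-3.9, 0.6, -13.9]
finger_gap: 0.0232
```

Steady at −13.9 N, about 12 N net of the post's weight. I'll hold that for over a second.

>>> send_rows:
  series: [0,0,0,0,0,0,0.1,0,0,0,0,0,0,0.1,0,0,0,0,0,0,0.1,0,0,0,0,0,0,0.1,0,0,0,0,0,0,0.1]

```text
clock: 17.83
tcp_pos: [0.6002, 0.189, 0.0591]
orientation: [0.0, 0.036, 0.999, -0.0]
wrist_force: [-4.0, -0.3, -14.1]
finger_gap: 0.0232
```

>>> send_rows:
  series: [0,0,0,0,0,0,0.1,0,0,0,0,0,0,0.1,0,0,0,0,0,0,0.1,0,0,0,0,0,0,0.1,0,0,0,0,0,0,0.1,0,0,0,0,0,0,0.1]

```text
clock: 18.33
tcp_pos: [0.6002, 0.189, 0.0591]
orientation: [-0.0, 0.036, 0.999, -0.0]
wrist_force: [-4.0, -1.1, -14.3]
finger_gap: 0.0235
```

>>> send_rows:
  series: [0,0,0,0,0,0,0.1,0,0,0,0,0,0,0.1,0,0,0,0,0,0,0.1,0,0,0,0,0,0,0.1,0,0,0,0,0,0,0.1]

```text
clock: 18.75
tcp_pos: [0.6002, 0.189, 0.0591]
orientation: [0.0, 0.036, 0.999, 0.0]
wrist_force: [-3.0, -1.3, -12.8]
finger_gap: 0.0232
```

The pull stayed at 12.8 to 14.3 N on the wrist from 17.2 to 18.75 s with no movement. Letting the post down.

>>> send_rows:
  series: [0,0,0.1,0,0,0,0.1,0,0,0.2,0,0,0,0.1,0,0,0.3,0,0,0,0.1,0,0,0.37,0,0,0,0.1,0,0,0.37,0,0,0,0.1,0,0,0.37,0,0,0,0.1]

```text
clock: 19.25
tcp_pos: [0.6006, 0.1893, 0.0584]
orientation: [0.001, 0.036, 0.999, 0.0]
wrist_force: [-9.2, -2.2, 2.5]
finger_gap: 0.0229
```

```bash
python3 n.py 3
```

```text
[0.6006 0.1893 0.0583] [-9.5006 -1.4389  2.1868] [-0.4274  2.1554 -0.0506] 0.02331734107668093 19.3
[0.6006 0.1893 0.0583] [-9.4961 -1.7849  2.1292] [-0.4017  2.0609  0.0264] 0.02352781728168936 19.35
[0.6006 0.1893 0.0583] [-9.111  -1.6319  1.6008] [-0.4093  2.1131  0.0187] 0.02344425341805228 19.4
```

>>> send_rows:
  series: [0.1,-0.02,0,0,0,0,0.1,0.2,-0.02,0,0,0,0,0.1,0.2,-0.02,0,0,0,0,0.1]

```text
clock: 19.65
tcp_pos: [0.6003, 0.1893, 0.0584]
orientation: [0.003, 0.036, 0.999, 0.001]
wrist_force: [-4.7, -0.4, -0.7]
finger_gap: 0.0228
```

```bash
python3 n.py 3
python3 - <<'E'
from h import *
im={c:read_camera(c) for c in C}
for c in C: cv2.imwrite(f"pics/{c}5.png",im[c])
x,y,z=get_state()["tcp_pos"]
cr=lambda a,u:cv2.resize(a[u[1]-30:u[1]+30,u[0]-30:u[0]+30],(400,400),interpolation=2)
u=[int(v) for v in proj("scene",[[x,y,z]])[0]];w=[int(v) for v in proj("top",[[x,y,z]])[0]];print(u,w)
cv2.imwrite("pics/g5.png",np.hstack([cr(im["scene"],u),cr(im["top"],w)]))
E
```

```text
[0.6003 0.1893 0.0584] [-4.7986 -1.5246 -0.9628] [-0.3381  1.2485 -0.0257] 0.023084295395362664 19.7
[0.6003 0.1893 0.0584] [-5.9728 -0.9428 -0.2202] [-0.3803  1.2453  0.013 ] 0.02321824717820543 19.75
[0.6003 0.1893 0.0584] [-5.3791 -1.4423  0.1943] [-0.3482  1.2127 -0.0142] 0.023034425693225277 19.8
[273, 234] [195, 164]
```

View pics/g5.png

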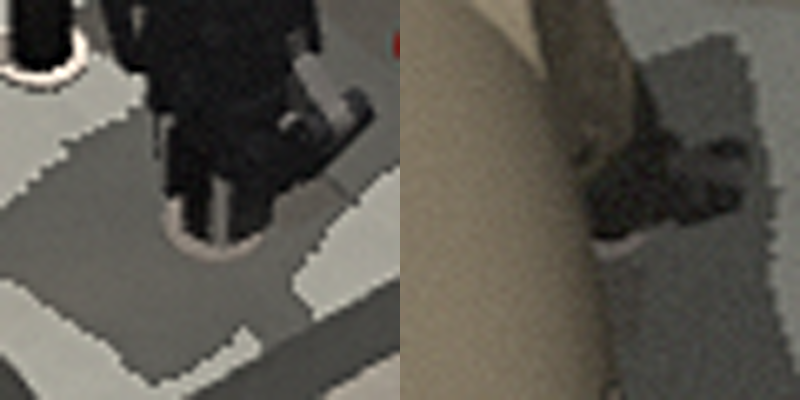

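>>> send_rows:
  series: [0.1,-0.03,0,0,0,0,0.1,0.2,-0.03,0,0,0,0,0.1,0.2,-0.03,0,0,0,0,0.1]

```text
clock: 20.15
tcp_pos: [0.5992, 0.1895, 0.0577]
orientation: [0.003, 0.036, 0.999, 0.001]
wrist_force: [-0.4, -0.0, -2.0]
finger_gap: 0.0227
```

```bash
python3 n.py 4
```

```text
[0.5988 0.1894 0.0573] [ 0.574   0.0861 -1.9564] [0.0041 0.0089 0.0075] 0.023081077332760845 20.2
[0.5984 0.1892 0.0569] [ 0.9398 -0.259  -1.7026] [ 0.0033 -0.0186 -0.0428] 0.02341894783814097 20.25
[0.5978 0.1891 0.0565] [-0.0191 -0.6342 -2.4183] [-0.0321  0.0428  0.0114] 0.022533380442564553 20.3
[0.5974 0.189  0.0561] [-0.2193  0.5327 -2.0203] [-0.0142 -0.01   -0.0248] 0.02285463846734342 20.35
```

The post had only been wedged by the sideways push. It now hangs free at full weight and is coming down. I'll push it home again low down.

>>> send_rows:
  series: [0,0,0,0,0,0,0.1,0,0,0,0,0,0,0.1,0,0,0,0,0,0,0.1]

```text
clock: 20.6
tcp_pos: [0.5964, 0.1889, 0.0554]
orientation: [0.0, 0.036, 0.999, 0.0]
wrist_force: [0.7, 0.0, -1.4]
finger_gap: 0.0231
```

```bash
python3 n.py 3; python3 go.py .6003 .189 .0556
```

```text
[0.5964 0.1889 0.0554] [ 0.8049  0.6459 -0.9382] [ 0.0631 -0.0559 -0.0055] 0.023254103582617248 20.65
[0.5964 0.1889 0.0554] [-0.1407  0.2599 -1.84  ] [ 0.044  -0.054  -0.0478] 0.023437285911742593 20.7
[0.5963 0.1889 0.0554] [-0.1151 -0.9071 -2.1866] [-0.0236 -0.0473  0.0236] 0.02299260147105904 20.75
tcp [0.5963 0.1889 0.0554] shift cm [-0.3948  0.0429 -0.0212]
turn deg [ 0.0099  0.0103 -0.0165] R [0.0718 0.9974 0.0002] F [-0.1151 -0.9071 -2.1866] 0.02299260147105904 20.75
```

>>> send_rows:
  series: [-0.15,0,0,0,0,0,0.1,-0.3,0,0,0,0,0,0.1,-0.42,0,0,0,0,0,0.1,-0.45,0,0,0,0,0,0.1,-0.45,0,0,0,0,0,0.1]

```text
clock: 21.17
tcp_pos: [0.6001, 0.1885, 0.0554]
orientation: [-0.001, 0.036, 0.999, 0.0]
wrist_force: [-3.5, -0.6, 1.5]
finger_gap: 0.0233
```

```bash
python3 n.py 3
```

```text
[0.6001 0.1885 0.0554] [-3.4959  0.5619  2.4347] [0.0969 0.7602 0.0335] 0.022901363087569557 21.2167
[0.6001 0.1885 0.0554] [-3.5082  0.2881  1.7475] [0.0577 0.8608 0.014 ] 0.02314419019760782 21.2667
[0.6001 0.1885 0.0554] [-4.3792  0.3678  1.829 ] [-0.0171  0.8446 -0.0227] 0.022938552856406856 21.3167
```

>>> send_rows:
  series: [0.05,0,0,0,0,0,0.1,0.05,0,0,0,0,0,0.35,0.05,0,0,0,0,0,0.5,0.05,0,0,0,0,0,0.7,0.05,0,0,0,0,0,0.7,0.05,0,0,0,0,0,0.7]

```text
clock: 21.82
tcp_pos: [0.601, 0.1887, 0.0558]
orientation: [0.001, 0.036, 0.999, 0.0]
wrist_force: [0.0, 0.0, 0.1]
finger_gap: 0.0598
```

>>> send_rows:
  series: [0,0,-1,0,0,0,0.7,0,0,-3,0,0,0,0.7,0,0,-6,0,0,0,0.7,0,0,-9.5,0,0,0,0.7,0,0,-13,0,0,0,0.7,3,0,-16,0,0,0,0.7,6,0,-16,0,0,0,0.7,9.5,0,-16,0,0,0,0.7,13,0,-16,0,0,0,0.7,14,0,-16,0,0,0,0.7]

```text
clock: 22.65
tcp_pos: [0.4559, 0.1988, 0.2168]
orientation: [-0.001, 0.035, 0.999, 0.0]
wrist_force: [-0.7, -0.4, -0.1]
finger_gap: 0.0598
```

Run:
```python
from h import *
im={c:read_camera(c) for c in C}
for c in C: cv2.imwrite(f"pics/{c}6.png",im[c])
for c,seat in(("scene",(.5986,.1907)),("top",(.5974,.189))):
    r=fitdark(c,im[c],*seat,z=.0265);print(c,r,"mm off seat",(r[0]-seat)*1e3)
cr=lambda a,u:cv2.resize(a[u[1]-45:u[1]+45,u[0]-45:u[0]+45],(400,400),interpolation=2)
u=[int(v) for v in proj("scene",[[.59,.17,.05]])[0]];w=[int(v) for v in proj("top",[[.59,.17,.05]])[0]]
cv2.imwrite("pics/g6.png",np.hstack([cr(im["scene"],u),cr(im["top"],w)]))
```

```text
scene (array([0.5994, 0.1932]), np.float64(57.48739511875605)) mm off seat [0.7568 2.5052]
top (array([0.5978, 0.1898]), np.float64(16.408629970240366)) mm off seat [0.3968 0.8035]
```

View pics/g6.png

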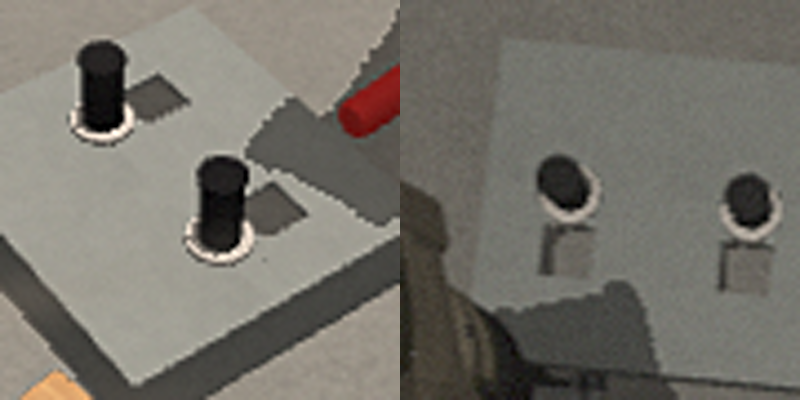

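The loose post stands upright in the slot, collar on the deck (crop left (222,205), right (567,190)). It sits relative to its window just as the fixed post does, and the gripper is clear.

```bash
python3 -c "
from workcell import *
print(hand_in())"
```

```text
the job is handed in; nothing more can be done
None
```

The small black post is fully home in the free keyhole and upright. It passed the pull test, and I handed the job in about 23 s into the 70 s limit.

**Fitting:** The foot went down through the window and the collar touched the deck at the expected height. The post then slid about 37 mm to a stiff stop.

**Pull test:** It rose about 3.5 mm before the catch held it. I then held a steady pull for about 1.5 s at 12.8 to 14.3 N on the wrist sensor, which is about 11 to 12.5 N net of the post's weight. Before that, the pull briefly crept to 20.6 N on the sensor (about 19 N net) while I was setting it, still well under 30 N.

**Letting down:** The post wedged under a sideways push of about 9.5 N and did not come down at first. I eased it about 4 mm back along the slot, lowered it, pushed it home against the same stop, and released it with the collar on the deck.

**Last checks:**
- **Top camera:** it puts the post within 1 mm of the seat.
- **Scene camera:** it agrees along the slot (0.8 mm) but reads 2.5 mm off sideways. That fit was poor, and the slot only allows 2 mm of sideways play, so I put it down to fit and calibration error.
- **By eye:** the post sits like the fixed one, with the gripper clear.
- **Other objects:** I saw no contact with anything else, but I did not re-measure the other objects' positions at the end.

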